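Snug the window cover of an ion source down evenly

TASK

The window cover of the ion source stands up on its springs under four black clamp knobs. Work crosswise, each knob followed by the one opposite: first turn every knob about 40 degrees clockwise, so that the cover comes down without ever cocking to one side, then go round again and turn each until it is just snug, so that the cover is pressed evenly home on its seal and no knob is overtightened. Leave the things lying around where they are and let go at the end.

Things in the scene. Friction and masses are not known exactly. Their poses are not given: they have to be found in the camera images.
- housing: Ion source module: cream metal block 150 x 150 mm on a steel foot plate 190 x 170 x 8 mm, fixed on the bench. Origin: centre of its underside; z up; x and y along the block's sides. Top face 66 mm above the origin. Eight small steel guide lugs, tops 89 mm above the origin, stand just outside the cover's edges, 56 to 63 mm from the centre
- cover: Loose square aluminium cover, 110 x 110 x 8 mm, 0.45 kg, small round window in the middle, 4 mm proud. Origin: centre of its underside, 82 to 82.5 mm above the housing origin at the start. Sprung pins push it up (12 to 20 N in all) against the knobs. The seal under it is hidden, of unknown thickness: the cover meets it after coming down 4.4 to 7.6 mm. It must stay within 2.5 degrees of level
- knob1: Clamp knob at housing x +35, y +35 mm, opposite knob3. All four are alike: black round fluted grip 30 mm across, 14 to 40 mm above the origin, with a white radial line on top along its x axis, on a steel foot 20 mm across. Origin: on the axis, at the foot's underside, which presses on the cover top, 90 to 90.5 mm above the housing origin at the start. Best gripped 27 mm above the origin
- knob2: Clamp knob at housing x -35, y +35 mm, opposite knob4. All four knobs: steep thread; turned clockwise seen from above a knob comes straight down 5 mm per radian (3.5 mm in 40 degrees) and stays where it is left. More than 46 degrees in the first round, or a neighbour next instead of the opposite knob, cocks the cover. The second round takes 15 to 70 degrees more
- knob3: Clamp knob at housing x -35, y -35 mm, opposite knob1. All four knobs: turning takes a drag of up to 0.10 N m (0.05 to 0.1 as read at rest between small turns), hardly more against the springs; once its corner of the cover is hard on the seal, the torque about the knob's axis climbs by about 0.1 N m per 0.1 rad, and it presses some 15 N harder per 0.1 rad (the foot is sprung)
- knob4: Clamp knob at housing x +35, y -35 mm, opposite knob2. All four knobs: snug is when the torque has risen by 0.15 to 0.2 N m over the drag, pressing with about 30 N; over 60 N (a rise of about 0.3 N m) is overtightened and spoils the seal. A snug knob loses or gains some N as the others are tightened; at the end each must press with at least 8 N
- reagent: Bystander: amber jar with blue cap, 52 mm across, 110 mm tall, upright; origin at the centre of its base
- driver: Bystander: red-handled screwdriver 160 mm long lying on the bench; origin at its middle
- tray: Bystander: blue open parts tray 120 x 90 x 30 mm; origin at the centre of its underside
There are look-alikes about, which are no part of the job. Leave any brown or green look-alike of the cover alone.

How it is judged (in metres and radians):
On the way:
1. first round: all four knobs have come down part way (2.2 to 5.5 mm below the cover's starting top face) and none is fully down (z of knob1 in the frame of housing between 0.0845 and 0.0878 m and z of knob2 in the frame of housing between 0.0845 and 0.0878 m and z of knob3 in the frame of housing between 0.0845 and 0.0878 m and z of knob4 in the frame of housing between 0.0845 and 0.0878 m), for 0.1 s.
At the end, for the whole second after the job is handed in: Every knob presses on the cover with more than 8 N and has come down at least 4.5 mm from the cover's starting top face, and the cover lies level within 0.015 rad and at rest (contact force between each of knob1, knob2, knob3, knob4 and cover above 8 N and z of each of knob1, knob2, knob3, knob4 in the frame of housing below 0.0855 m and angle between cover's own z axis and vertical below 0.015 rad and linear speed of cover below 0.01 m/s); the robot touches nothing.
It fails at once if the cover cocks: it tilts by more than 0.045 rad (2.6 degrees) (angle between cover's own z axis and vertical above 0.045 rad).
It fails at once if a knob is overtightened: it presses on the cover with more than 60 N (contact force between any of knob1, knob2, knob3, knob4 and cover above 60 N).
It fails at once if a bystander is moved by more than 20 mm (distance of any of reagent, driver, tray from where it was at the start of the episode above 0.02 m).
It also fails if it takes over 72 s, if anything falls off the work surface, if the arm or the gripper's body presses on something with over 40 N, if the wrist force passes 120 N, or if a joint passes its speed limit or range.

ROBOT

A 6-joint arm with a two-finger parallel gripper is mounted at the origin on the work surface. World frame = base frame: x ahead of the robot, y to its left, z up, the work surface at z = 0. Lengths are in mm, angles in rad, forces in N, time in s.
With the tool pointing down it reaches from about 400 to 925 mm from the base axis. Payload 12.5 kg.
Tool frame: the origin (TCP) lies between the finger pads; the fingertips stand 11 mm ahead of it and the grasp point (between the pads) lies 8 mm behind it (env.tip_extent is the distance from the TCP to the fingertips, in mm); x points along the fingers, z is the direction in which the jaws open and shut, and the axes are right-handed (so a half turn about x gives the same grasp; the last joint's range is limited). The gripper opens to 95 mm and grips with 3 to 60 N. Pads are 20 mm wide; open, the fingers measure 119 mm over their backs; the gripper's body (75 mm by 180 mm) begins 59 mm behind the grasp point.
Start: joints at [-1.308, 0.491, 1.559, -0, 1.092, -0.106], TCP at [225.334, -582.984, 225.661] pointing down, gripper open.
Joint ranges: [-3.1, 3.1], [-0.84, 2.19], [0.05, 2.79], [-1.13, 4.28], [0.06, 2.93], [-2.69, 2.69]. Speed limits (rad/s): [2.22, 2.22, 2.79, 3.14, 3.14, 3.14].

INTERFACE

Orientations are given as [roll, pitch, yaw] about the fixed x, y, z axes, in that order (R = Rz(yaw) Ry(pitch) Rx(roll)).
In Python, from cell import status, imaging, env gives the robot as it stands. The module is installed in compiled form; this text tells all that it offers.
- The arm moves only by the tool apply_moves, never from a script. Its argument "increments" is a list of rows, each a list of 5 numbers: the closure, from 0 (fully open) to 1 (shut), then the shift along the tool's x, y, z in mm, then the turn about the tool's x in degrees. A call has 1 to 10 rows; each row shifts and turns the commanded pose from where the row before left it, along the tool's axes as they then stand; what a row does not reach is not made up. A row lasts 1/10 s, in which the tool goes at most 50 mm and 8.59 degrees, less where a joint would pass 70% of its speed; a pose out of reach is approached as far as the arm can. A call with a gripper value outside its range is refused whole. The fingers move at their own pace and stop on an object; the grip force is fixed at half the most. Time passes only in rows, so rows that do not move let the fingers close. It gives the time, the measured TCP pose, the force and the opening at its end, in the units of the state.
- status.state(): the state, without advancing time (a new reading comes with each control period).
- imaging.read_camera(name): name is "scene" or "top"; returns a dict with "pixels" (420x560x3 uint8, red, green, blue), "fovy" (degrees; the focal length in pixels is half the picture's height over the tangent of half this angle, whatever the lens; pixels are square), "cx", "cy" (the principal point, pixels), "R" (3x3) and "t" (3): a world point X has camera coordinates R X + t. Camera axes: x right, y down, z forward; pixel columns grow to the right and rows downward; lengths in mm; the calibration is good to about 2 mm. A picture is of the moment at which its call begins. There is no depth.
- env.job_done(): hands the job in, once; it reports no verdict.
The state is a dict: "t": time; "joints": joint angles; "qvel": joint speeds; "tau": joint torques, N m; "eef_pos": TCP position; "tcp_rot": TCP orientation; "ft_force": force on the tool from outside, world axes, zero at the start; "moment": the same for the moment, N m; "opening": opening from 0.0 (shut) to 1.0 (fully open).
Only numpy, scipy, OpenCV 4.12 (cv2) and the standard library are available. Lean on these libraries where they do the work, as an engineer would, in place of code of your own. Each camera call takes 0.05 s, during which the arm holds its last target. There are 200 camera calls.

## Working session

There is one attempt and no reset: what is moved stays moved. The work goes in short steps, Python scripts to look and compute and a tool call to move; the robot and the scene stay as the last step left them, time stands still between calls to the robot, and variables do not carry over. Pictures are saved under pics/ and viewed, about 8 in all and at most 12, crops included, and the job is handed in when it is done.

Besides the shell and the picture viewer there is one more tool, called after "Emit:" in YAML: its name, and indented under it one key for each argument. apply_moves: Moves the arm, as the interface text tells. Its arguments: {"type":"object","properties":{"increments":{"type":"array"}},"required":["increments"]}

```bash
mkdir -p pics
cat > h.py <<'E'
import numpy as np, cv2
from cell import status, imaging, env
def cam(n):
    c=imaging.read_camera(n); c['R']=np.array(c['R']).reshape(3,3); c['t']=np.array(c['t']); return c
def K(c):
    h=c['pixels'].shape[0]; f=h/2/np.tan(np.radians(c['fovy'])/2)
    return np.array([[f,0,c['cx']],[0,f,c['cy']],[0,0,1]])
def proj(c,X):
    p=(np.atleast_2d(X)@c['R'].T+c['t'])@K(c).T; return p[:,:2]/p[:,2:]
def onz(c,uv,z):
    d=c['R'].T@np.linalg.solve(K(c),[uv[0],uv[1],1]); o=-c['R'].T@c['t']
    return o+d*(z-o[2])/d[2]
def save(c,n): cv2.imwrite('pics/'+n,c['pixels'][:,:,::-1])
E
python3 - <<'E'
from h import *
s=status.state(); print(s)
for n in('top','scene'):
    c=cam(n); save(c,n+'0.png'); print(n,c['fovy'],c['cx'],c['cy'],c['R'].round(3).tolist(),c['t'])
E
```

```text
{'t': 0.0, 'joints': array([-1.30759803e+00,  4.91539606e-01,  1.55950426e+00,  5.40668737e-07,
        1.09170246e+00, -1.05635418e-01]), 'qvel': array([-0.00228   , -0.00090048, -0.00114132, -0.0011569 ,  0.00033035,
        0.00168913]), 'tau': array([-7.93321815e-04, -6.12652588e+01, -2.58182609e+01,  6.92316354e-02,
        4.82430216e-02, -1.09941921e-04]), 'eef_pos': array([ 225.26261938, -582.71539427,  225.05526898]), 'tcp_rot': array([3.0355416 , 1.56964265, 1.83357874]), 'ft_force': array([0.06241132, 0.26164821, 0.70814432]), 'moment': array([ 0.01106925, -0.03712239, -0.03130242]), 'opening': 0.998356223160081}
top 54.649158126054765 273.65117182817846 203.06590508929477 [[0.025, -0.999, 0.028], [-0.992, -0.028, -0.127], [0.127, -0.024, -0.992]] [-30.39498624 569.82485489 913.07066204]
scene 45.315680128416915 280.6403876545111 210.55887732079617 [[0.734, 0.679, -0.016], [0.381, -0.431, -0.818], [-0.562, 0.594, -0.575]] [-421.83975608 -123.53166633 1719.27777298]
```

View pics/top0.png

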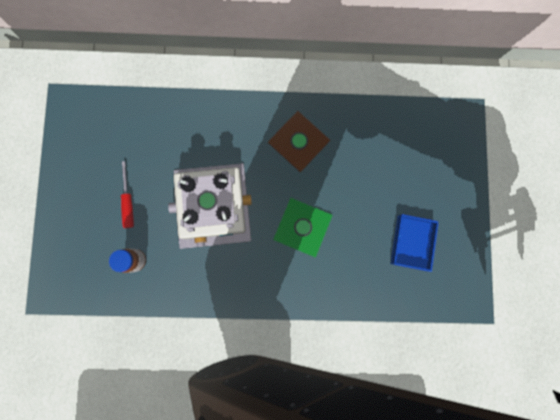

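View pics/scene0.png

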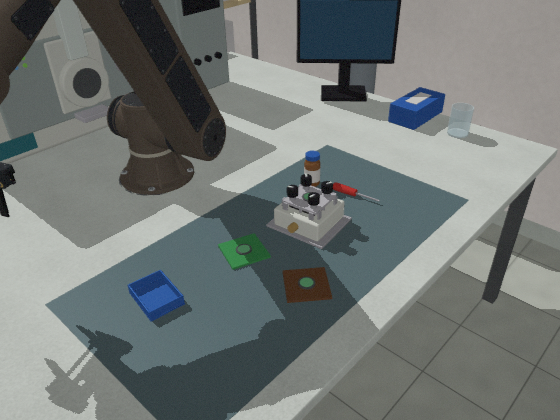

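The top view shows the housing at about (210,205), with black knobs near (188,183), (220,181), (223,214) and (189,216). Brown and green look-alikes lie to its right, and the driver and jar to its left. I'll zoom in to measure the knobs.

Run:
```python
from h import *
t=cam('top'); s=cam('scene')
a=cv2.resize(t['pixels'][155:255,160:260],None,fx=6,fy=6,interpolation=cv2.INTER_CUBIC)
b=cv2.resize(s['pixels'][165:245,260:360],None,fx=6,fy=6,interpolation=cv2.INTER_CUBIC)
cv2.imwrite('pics/c1.png',a[:,:,::-1]); cv2.imwrite('pics/c2.png',b[:,:,::-1])
for uv in [(188,183),(220,181),(223,214),(189,216)]: print(onz(t,uv,130))
```

```text
[595.94944532 168.36797726 130.        ]
[602.21657547 101.40660695 130.        ]
[532.42213084  92.2671393  130.        ]
[526.30054908 162.72571154 130.        ]
```

View pics/c1.png

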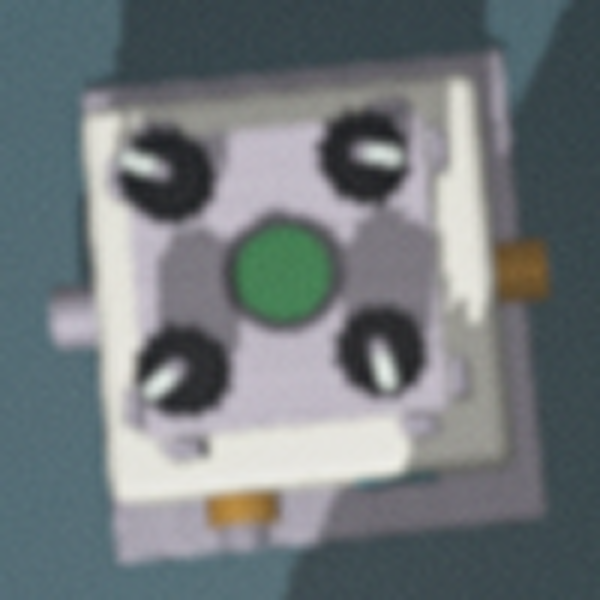

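View pics/c2.png

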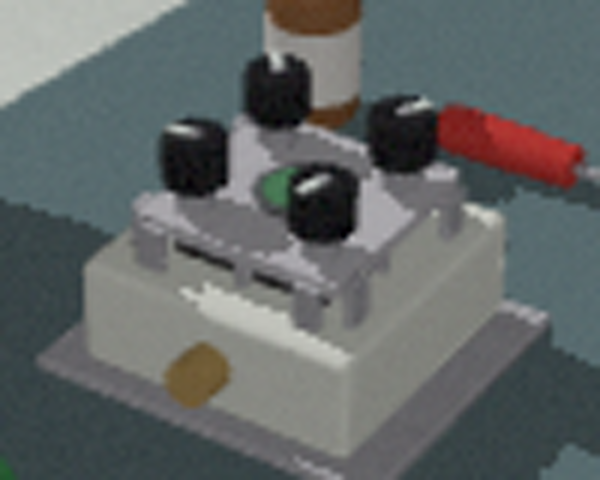

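The crops show four black knobs with white lines on the aluminium cover; in crop c1 they are at about (165,172), (365,155), (381,350) and (182,368). Next I'll fit the housing pose to both views using the knob silhouettes.

Run:
```python
from h import *
from scipy.optimize import minimize
from scipy.ndimage import distance_transform_edt
cs=[cam('top'),cam('scene')]; rois=[(165,165,250,235),(280,170,340,212)]
S=4; L=[[35,35],[-35,35],[-35,-35],[35,-35]]
th=np.linspace(0,2*np.pi,24,endpoint=False)
cyl=np.array([[15*np.cos(a),15*np.sin(a),z] for z in(104.3,130.3) for a in th])
ms=[]
for c,(u0,v0,u1,v1) in zip(cs,rois):
    g=c['pixels'].max(2)[v0:v1,u0:u1].astype(np.uint8)
    g=cv2.resize(g,None,fx=S,fy=S,interpolation=cv2.INTER_CUBIC)
    m=(g<95).astype(np.uint8); m=cv2.morphologyEx(m,cv2.MORPH_CLOSE,np.ones((11,11)))
    n,l,st,ce=cv2.connectedComponentsWithStats(m); print([tuple(x) for x in st[1:] if x[4]>150])
    for i in range(1,n):
        if st[i,4]<400: m[l==i]=0
    ms.append(m); 
def render(p,k,off=(0,0)):
    c=cs[k]; u0,v0,u1,v1=rois[k]; m=np.zeros_like(ms[k])
    R=np.array([[np.cos(p[2]),-np.sin(p[2])],[np.sin(p[2]),np.cos(p[2])]])
    for l in L:
        X=cyl.copy(); X[:,:2]+=R@l+p[:2]
        uv=(proj(c,X)-[u0,v0]+.5)*S-.5
        cv2.fillConvexPoly(m,cv2.convexHull(np.round(uv*16).astype(np.int32)),1,shift=4)
    return m
def cost(p,ks):
    return sum(1-(render(p,k)&ms[k]).sum()/(render(p,k)|ms[k]).sum() for k in ks)
p0=np.array([564,131,np.arctan2(-6,70)*-1])
for ks in ([0],[1],[0,1]):
    r=min((minimize(cost,p0+[dx,dy,0],args=(ks,),method='Nelder-Mead',options=dict(initial_simplex=p0+[dx,dy,0]+np.array([[0,0,0],[5,0,0],[0,5,0],[0,0,.1]]))) for dx in(-3,2) for dy in (-3,2)),key=lambda r:r.fun)
    print(ks,r.x,r.fun)
p=r.x
o=[]
for k in (0,1):
    im=np.dstack([ms[k]*255,render(p,k)*255,ms[k]*0]); o.append(cv2.resize(im,(400,300)))
cv2.imwrite('pics/fit.png',np.hstack(o))
R=np.array([[np.cos(p[2]),-np.sin(p[2])],[np.sin(p[2]),np.cos(p[2])]])
for l in L: print((R@l+p[:2]).round(1))
```

```text
[(np.int32(39), np.int32(0), np.int32(218), np.int32(19), np.int32(2257)), (np.int32(320), np.int32(0), np.int32(20), np.int32(126), np.int32(1948)), (np.int32(194), np.int32(32), np.int32(56), np.int32(64), np.int32(2281)), (np.int32(60), np.int32(44), np.int32(63), np.int32(63), np.int32(2516)), (np.int32(32), np.int32(93), np.int32(7), np.int32(59), np.int32(242)), (np.int32(129), np.int32(106), np.int32(79), np.int32(62), np.int32(826)), (np.int32(314), np.int32(154), np.int32(26), np.int32(92), np.int32(608)), (np.int32(206), np.int32(163), np.int32(57), np.int32(59), np.int32(2103)), (np.int32(72), np.int32(176), np.int32(60), np.int32(59), np.int32(2282))]
[(np.int32(80), np.int32(16), np.int32(160), np.int32(99), np.int32(5835)), (np.int32(24), np.int32(57), np.int32(49), np.int32(56), np.int32(2315)), (np.int32(90), np.int32(87), np.int32(70), np.int32(59), np.int32(2794)), (np.int32(36), np.int32(140), np.int32(42), np.int32(21), np.int32(317))]
[0] [5.66623971e+02 1.32187591e+02 1.29817116e-01] 0.49845525764095777
[1] [5.65454289e+02 1.31019207e+02 1.27993496e-01] 0.2363099498926271
[0, 1] [5.66089900e+02 1.31568953e+02 1.30163786e-01] 0.7400484910404613
[596.3 170.8]
[526.8 161.7]
[535.9  92.3]
[605.3 101.4]
```

View pics/fit.png

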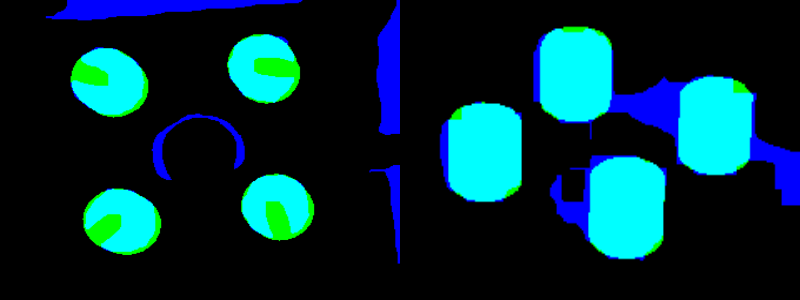

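The model silhouettes overlap the masks very well in both views. The housing centre is near (566,131.5) with yaw 0.13. Now I'll plan the transit.

```bash
cat >> h.py <<'E'
from scipy.spatial.transform import Rotation as Ro
KN={'A':(596.3,170.8),'B':(526.8,161.7),'C':(535.9,92.3),'D':(605.3,101.4)}
def rep(target=None,tz=None):
    s=status.state(); R=Ro.from_euler('xyz',s['tcp_rot']).as_matrix()
    print('t',round(s['t'],2),'pos',s['eef_pos'].round(1),'yaw_z',np.degrees(np.arctan2(R[1,2],R[0,2])).round(1),'tilt',R[:,0].round(3),'F',s['ft_force'].round(1),'M',s['moment'].round(3),'op',round(s['opening'],3),'j1,j6',s['joints'][[0,5]].round(2))
    if target is not None:
        p=s['eef_pos']; d=np.array([*target,p[2] if tz is None else tz])-p
        print('tool shift',(R.T@d).round(1))
    return s,R
E
python3 -c "
from h import *
s,R=rep(KN['A']);print(R.round(4))"
```

```text
t 0.3 pos [ 225.3 -582.9  225.5] yaw_z -68.9 tilt [-0.  0. -1.] F [ 0.4 -0.9  0.1] M [ 0.04   0.009 -0.049] op 1.001 j1,j6 [-1.31 -0.11]
tool shift [ 2.000e-01  6.178e+02 -5.693e+02]
[[-1.000e-04  9.327e-01  3.606e-01]
 [ 3.000e-04  3.606e-01 -9.327e-01]
 [-1.000e+00  0.000e+00 -3.000e-04]]
```

Emit:
apply_moves:
  increments:
    - [0.3,0,30.9,-28.5,0]
    - [0.47,0,30.9,-28.5,0]
    - [0.47,0,30.9,-28.5,0]
    - [0.47,0,30.9,-28.5,0]
    - [0.47,0,30.9,-28.5,0]
    - [0.47,0,30.9,-28.5,0]
    - [0.47,0,30.9,-28.5,0]
    - [0.47,0,30.9,-28.5,0]
    - [0.47,0,30.9,-28.5,0]
    - [0.47,0,30.9,-28.5,0]

```text
t: 1.3
eef_pos: [411.3, -204.2, 225.8]
tcp_rot: [0.531, 1.57, -0.672]
ft_force: [0.8, 0.3, 0.6]
opening: 0.531
```

Emit:
apply_moves:
  increments:
    - [0.47,0,30.9,-28.5,0]
    - [0.47,0,30.9,-28.5,0]
    - [0.47,0,30.9,-28.5,0]
    - [0.47,0,30.9,-28.5,0]
    - [0.47,0,30.9,-28.5,0]
    - [0.47,0,30.9,-28.5,0]
    - [0.47,0,30.9,-28.5,0]
    - [0.47,0,30.9,-28.5,0]
    - [0.47,0,30.9,-28.5,0]
    - [0.47,0,30.9,-28.5,0]

```text
t: 2.3
eef_pos: [596.8, 173.2, 225.6]
tcp_rot: [0.16, 1.571, -1.042]
ft_force: [0.2, 0.0, -0.5]
opening: 0.534
```

```bash
python3 -c "
from h import *
s,R=rep(KN['A'])"
```

```text
t 2.3 pos [596.8 173.2 225.6] yaw_z -68.9 tilt [ 0. -0. -1.] F [ 0.2  0.  -0.5] M [-0.014  0.011 -0.017] op 0.534 j1,j6 [0.18 1.38]
tool shift [ 0.  -1.3  2.1]
```

Emit:
apply_moves:
  increments:
    - [0.47,0,0,0,-7.5]
    - [0.47,15,0,0,-7.5]
    - [0.47,15,0,0,-7.5]
    - [0.47,15,0,0,-7.5]
    - [0.47,15,0,0,-7.5]
    - [0.47,5,0,0,-7.5]
    - [0.47,0,0,0,-7.5]
    - [0.47,0,0,0,-7.5]
    - [0.47,0,0,0,0]

```text
t: 3.2
eef_pos: [596.3, 171.5, 160.4]
tcp_rot: [-2.464, 1.571, -2.616]
ft_force: [0.5, -0.2, -0.4]
opening: 0.531
```

Run:
```python
from h import *
c=[cam('scene'),cam('top')]
s,R=rep(KN['A'],109)
a=cv2.resize(c[0]['pixels'][120:220,250:350],(400,400),interpolation=cv2.INTER_CUBIC)
b=cv2.resize(c[1]['pixels'][150:250,155:255],(400,400),interpolation=cv2.INTER_CUBIC)
cv2.imwrite('pics/d1.png',np.hstack([a,b])[:,:,::-1])
```

```text
t 3.3 pos [596.3 171.5 160.6] yaw_z -9.1 tilt [-0. -0. -1.] F [ 0.1 -0.3  0.1] M [-0.034 -0.109 -0.046] op 0.533 j1,j6 [0.17 0.33]
tool shift [51.6 -0.7  0.1]
```

View pics/d1.png

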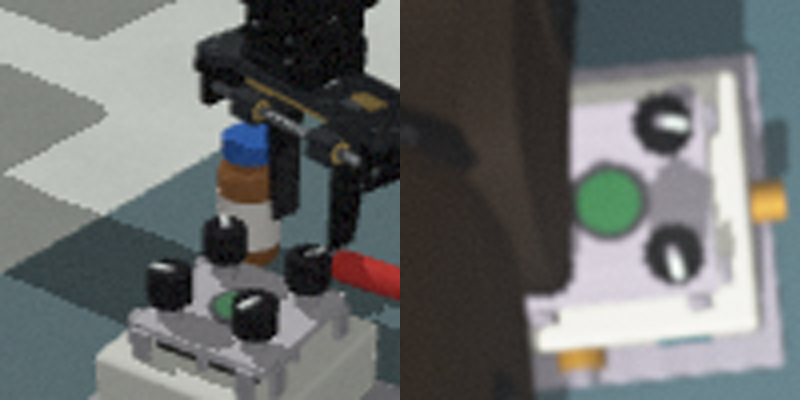

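Both fingers hang above knob A, the right-far knob in the scene crop at (308,270). Next I descend and grip.

Emit:
apply_moves:
  increments:
    - [0.47,15,0,0,0]
    - [0.47,15,-0.7,0,0]
    - [0.47,12,0,0,0]
    - [0.47,9.5,0,0,0]
    - [0.47,0,0,0,0]
    - [1,0,0,0,0]
    - [1,0,0,0,0]
    - [1,0,0,0,0]
    - [1,0,0,0,0]
    - [1,0,0,0,0]

```text
t: 4.3
eef_pos: [595.8, 170.9, 109.7]
tcp_rot: [-3.123, 1.57, 3.005]
ft_force: [-5.2, 0.8, 6.1]
opening: 0.308
```

```bash
python3 -c "
from h import *
rep(KN['A'],109)"
```

```text
t 4.3 pos [595.8 170.9 109.7] yaw_z -8.9 tilt [-0.  0. -1.] F [-5.2  0.8  6.1] M [ 0.154  0.801 -0.037] op 0.308 j1,j6 [0.17 0.33]
tool shift [ 0.7 -0.   0.5]
```

Emit:
apply_moves:
  increments:
    - [1,0.7,0,-0.5,8]
    - [1,0.7,0,0,8]
    - [1,0.7,0,0,8]
    - [1,0.7,0,0,8]
    - [1,0.7,0,0,8]
    - [1,0,0,0,0]
    - [1,0,0,0,0]

```text
t: 5.0
eef_pos: [596.3, 170.6, 106.2]
tcp_rot: [0.758, 1.569, -0.09]
ft_force: [2.3, -2.3, 5.7]
opening: 0.312
```

```bash
python3 -c "
from h import *
c=cam('scene')
cv2.imwrite('pics/e1.png',cv2.resize(c['pixels'][150:240,260:360],(600,540),interpolation=cv2.INTER_CUBIC)[:,:,::-1])
rep(KN['A'],105.5)"
```

```text
t 5.05 pos [596.4 170.6 106.2] yaw_z -48.6 tilt [ 0.002 -0.    -1.   ] F [ 0.8 -3.6  5.4] M [-0.605 -0.17  -0.095] op 0.309 j1,j6 [0.17 1.02]
tool shift [ 0.7  0.1 -0.2]
```

View pics/e1.png

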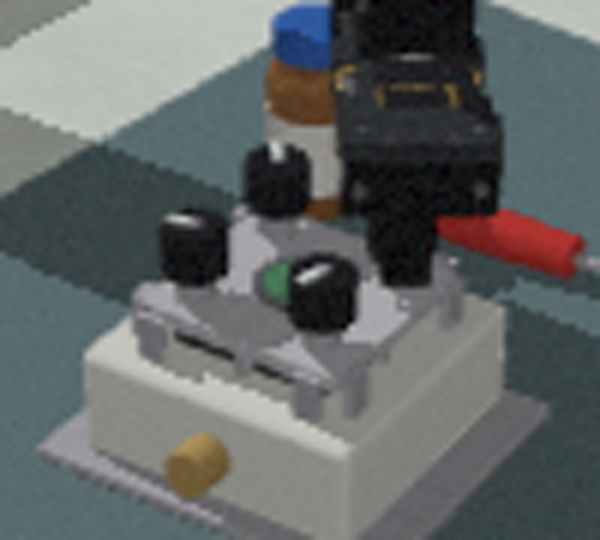

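The gripper holds knob A, which has turned about 40°. The other knobs look undisturbed and the cover is level. Now to the opposite knob, C.

Emit:
apply_moves:
  increments:
    - [0.47,0,0,0,0]
    - [0.47,0,0,0,0]
    - [0.47,-15,0,0,0]
    - [0.47,-25,0,0,0]
    - [0.47,0,-32.4,6.5,0]
    - [0.47,0,-32.4,6.5,0]
    - [0.47,0,-32.3,6.5,0]
    - [0.47,0,0,0,-8]
    - [0.47,10,0,0,-8]
    - [0.47,15,0,0,-8]

```text
t: 6.05
eef_pos: [535.7, 92.2, 121.0]
tcp_rot: [0.511, 1.569, 0.085]
ft_force: [0.3, -0.1, -0.5]
opening: 0.531
```

Emit:
apply_moves:
  increments:
    - [0.47,11.5,0,0,-8]
    - [0.47,0,0,0,-8]
    - [0.47,0,0,0,0]
    - [1,0,0,0,0]
    - [1,0,0,0,0]
    - [1,0,0,0,0]
    - [1,0,0,0,0]

```text
t: 6.75
eef_pos: [535.3, 92.4, 109.3]
tcp_rot: [-0.051, 1.571, -0.207]
ft_force: [-1.0, -0.3, 0.5]
opening: 0.311
```

```bash
python3 -c "
from h import *
rep(KN['C'],109)"
```

```text
t 6.75 pos [535.3  92.4 109.3] yaw_z -8.9 tilt [ 0. -0. -1.] F [-1.  -0.3  0.5] M [ 0.049  0.076 -0.055] op 0.311 j1,j6 [0.05 0.21]
tool shift [0.3 0.  0.6]
```

Emit:
apply_moves:
  increments:
    - [1,0.7,0,0,8]
    - [1,0.7,0,0,8]
    - [1,0.7,0,0,8]
    - [1,0.7,0,0,8]
    - [1,0.7,0,0,8]
    - [1,0,0,0,0]
    - [1,0,0,0,0]

```text
t: 7.45
eef_pos: [535.8, 92.1, 105.8]
tcp_rot: [0.61, 1.57, -0.24]
ft_force: [2.5, -3.6, 0.5]
opening: 0.312
```

```bash
python3 -c "
from h import *
rep(KN['C'],109)"
```

```text
t 7.45 pos [535.8  92.1 105.8] yaw_z -48.7 tilt [ 0.001 -0.    -1.   ] F [ 2.5 -3.6  0.5] M [-0.698 -0.441 -0.173] op 0.312 j1,j6 [0.05 0.9 ]
tool shift [-3.2  0.2 -0.1]
```

Emit:
apply_moves:
  increments:
    - [0.47,0,0,0,0]
    - [0.47,0,0,0,0]
    - [0.47,-15,0,0,0]
    - [0.47,-25,0,0,0]
    - [0.47,0,13,-19.5,0]
    - [0.47,0,13,-19.5,0]
    - [0.47,0,12.7,-19.3,0]
    - [0.47,0,0,0,-8]
    - [0.47,10,0,0,-8]
    - [0.47,15,0,0,-8]

```text
t: 8.45
eef_pos: [526.1, 162.2, 120.8]
tcp_rot: [0.736, 1.57, 0.309]
ft_force: [0.3, -0.5, -1.1]
opening: 0.531
```

Emit:
apply_moves:
  increments:
    - [0.47,11.5,0,0,-8]
    - [0.47,0,0,0,-8]
    - [0.47,0,0,0,0]
    - [1,0,0,0,0]
    - [1,0,0,0,0]
    - [1,0,0,0,0]
    - [1,0,0,0,0]

```text
t: 9.15
eef_pos: [526.2, 161.7, 109.3]
tcp_rot: [0.136, 1.571, -0.019]
ft_force: [-0.3, -0.1, 1.1]
opening: 0.312
```

```bash
python3 -c "
from h import *
rep(KN['B'],109)"
```

```text
t 9.15 pos [526.2 161.7 109.3] yaw_z -8.9 tilt [ 0. -0. -1.] F [-0.3 -0.1  1.1] M [ 0.043 -0.049 -0.015] op 0.312 j1,j6 [0.18 0.33]
tool shift [0.3 0.1 0.6]
```

Emit:
apply_moves:
  increments:
    - [1,0.7,0,0,8]
    - [1,0.7,0,0,8]
    - [1,0.7,0,0,8]
    - [1,0.7,0,0,8]
    - [1,0.7,0,0,8]
    - [1,0,0,0,0]
    - [1,0,0,0,0]

```text
t: 9.85
eef_pos: [526.7, 161.5, 105.9]
tcp_rot: [0.72, 1.57, -0.13]
ft_force: [3.0, -3.6, 1.4]
opening: 0.307
```

```bash
python3 -c "
from h import *
rep(KN['B'],109)"
```

```text
t 9.85 pos [526.7 161.5 105.9] yaw_z -48.7 tilt [ 0.001 -0.    -1.   ] F [ 3.  -3.6  1.4] M [-0.706 -0.639 -0.082] op 0.307 j1,j6 [0.18 1.03]
tool shift [-3.1  0.2 -0.1]
```

Emit:
apply_moves:
  increments:
    - [0.47,0,0,0,0]
    - [0.47,0,0,0,0]
    - [0.47,-15,0,0,0]
    - [0.47,-25,0,0,0]
    - [0.47,0,6.6,32.4,0]
    - [0.47,0,6.5,32.3,0]
    - [0.47,0,6.5,32.3,0]
    - [0.47,0,0,0,-8]
    - [0.47,10,0,0,-8]
    - [0.47,15,0,0,-8]

```text
t: 10.85
eef_pos: [604.9, 101.5, 120.7]
tcp_rot: [0.818, 1.57, 0.391]
ft_force: [1.3, -0.5, 0.2]
opening: 0.528
```

Emit:
apply_moves:
  increments:
    - [0.47,11.5,0,0,-8]
    - [0.47,0,0,0,-8]
    - [0.47,0,0,0,0]
    - [1,0,0,0,0]
    - [1,0,0,0,0]
    - [1,0,0,0,0]
    - [1,0,0,0,0]

```text
t: 11.55
eef_pos: [604.8, 101.5, 109.3]
tcp_rot: [0.197, 1.571, 0.041]
ft_force: [0.6, -0.2, 1.3]
opening: 0.306
```

```bash
python3 -c "
from h import *
rep(KN['D'],109)"
```

```text
t 11.55 pos [604.8 101.5 109.3] yaw_z -8.9 tilt [ 0.  0. -1.] F [ 0.6 -0.2  1.3] M [ 0.042 -0.019 -0.   ] op 0.306 j1,j6 [0.06 0.21]
tool shift [ 0.3 -0.   0.6]
```

Emit:
apply_moves:
  increments:
    - [1,0.7,0,0,8]
    - [1,0.7,0,0,8]
    - [1,0.7,0,0,8]
    - [1,0.7,0,0,8]
    - [1,0.7,0,0,8]
    - [1,0,0,0,0]
    - [1,0,0,0,0]

```text
t: 12.25
eef_pos: [605.3, 101.2, 105.9]
tcp_rot: [0.655, 1.569, -0.194]
ft_force: [3.9, -3.2, 0.3]
opening: 0.31
```

```bash
python3 -c "
from h import *
rep(KN['D'],109)"
```

```text
t 12.25 pos [605.3 101.2 105.9] yaw_z -48.7 tilt [ 0.001 -0.    -1.   ] F [ 3.9 -3.2  0.3] M [-0.605 -0.656 -0.078] op 0.31 j1,j6 [0.06 0.91]
tool shift [-3.1  0.1 -0.2]
```

Emit:
apply_moves:
  increments:
    - [0.47,0,0,0,0]
    - [0.47,0,0,0,0]
    - [0.47,-15,0,0,0]
    - [0.47,-25,0,0,0]
    - [0.47,0,13,-19.4,0]
    - [0.47,0,13,-19.4,0]
    - [0.47,0,12.8,-19.4,0]
    - [0.47,0,0,0,0]
    - [0.47,0,0,0,0]

```text
t: 13.15
eef_pos: [595.3, 171.1, 145.4]
tcp_rot: [-1.981, 1.57, -2.832]
ft_force: [-0.3, -1.3, 0.4]
opening: 0.53
```

Run:
```python
from h import *
rep(KN['A'],109)
c=cam('scene')
rep()
cv2.imwrite('pics/f1.png',cv2.resize(c['pixels'][150:240,260:360],(600,540),interpolation=cv2.INTER_CUBIC)[:,:,::-1])
```

```text
t 13.15 pos [595.3 171.1 145.4] yaw_z -48.8 tilt [-0.001 -0.    -1.   ] F [-0.3 -1.3  0.4] M [ 0.016 -0.037 -0.016] op 0.53 j1,j6 [0.17 1.02]
tool shift [36.4  0.6  0.8]
t 13.2 pos [595.5 170.5 145.5] yaw_z -48.8 tilt [-0.001 -0.    -1.   ] F [0.9 0.2 0.3] M [-0.02  -0.053  0.016] op 0.53 j1,j6 [0.17 1.02]
```

View pics/f1.png

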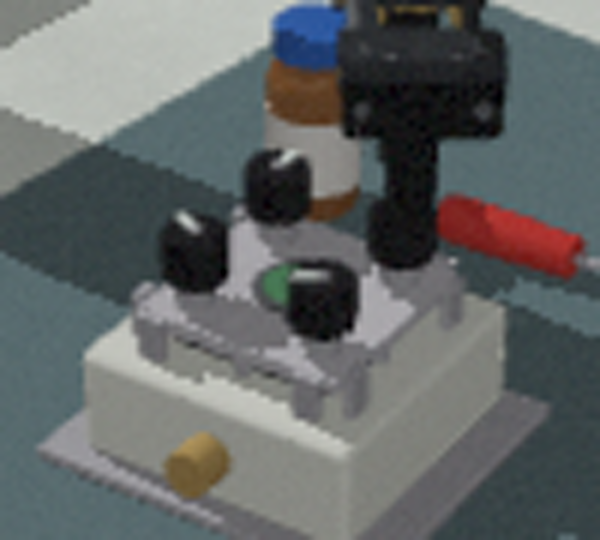

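The first round is done. All the white lines have turned by about 40°, the cover is level, and the bystanders have not moved. For the second round I go down on A and measure the torque in small turns.

Add to h.py:
```python
def mz(n=4):
    a=[]
    for i in range(n):
        if i: imaging.read_camera('top')
        s=status.state(); a.append(np.r_[s['moment'],s['ft_force'],s['eef_pos'],Ro.from_euler('xyz',s['tcp_rot']).as_matrix()[:2,2]])
    m=np.mean(a,0); print('t',round(s['t'],2),'Mz %.3f (sd %.3f)'%(m[2],np.std(a,0)[2]),'F',m[3:6].round(1),'pos',m[6:9].round(1),'yaw %.1f'%np.degrees(np.arctan2(m[10],m[9])),'j6',s['joints'][5].round(2),'op',round(s['opening'],3),'jt6 %.3f'%s['tau'][5])
```

```text
(no output)
```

Emit:
apply_moves:
  increments:
    - [0.47,0,0,0,-8]
    - [0.47,10,0,0,-8]
    - [0.47,15,0,0,-8]
    - [0.47,15,0,0,-8]
    - [0.47,0,0,0,-8]
    - [0.47,0,0,0,0]
    - [1,0,0,0,0]
    - [1,0,0,0,0]
    - [1,0,0,0,0]
    - [1,0,0,0,0]

```text
t: 14.2
eef_pos: [595.7, 170.8, 105.9]
tcp_rot: [-0.61, 1.571, -0.766]
ft_force: [-1.0, -1.3, 2.5]
opening: 0.309
```

```bash
python3 -c "
from h import *
mz()"
```

```text
t 14.35 Mz -0.051 (sd 0.024) F [-0.9 -1.5  3.1] pos [595.7 170.8 105.9] yaw -8.9 j6 0.33 op 0.309 jt6 -0.038
```

Emit:
apply_moves:
  increments:
    - [1,0.35,0,0,4]
    - [1,0,0,0,0]
    - [1,0,0,0,0]

```text
t: 14.65
eef_pos: [595.7, 170.8, 105.5]
tcp_rot: [-0.118, 1.571, -0.342]
ft_force: [-1.9, -1.8, 5.9]
opening: 0.307
```

```bash
python3 -c "
from h import *
mz()"
```

```text
t 14.8 Mz -0.133 (sd 0.012) F [-2.1 -2.2  5.7] pos [595.7 170.8 105.5] yaw -12.8 j6 0.4 op 0.312 jt6 -0.123
```

Emit:
apply_moves:
  increments:
    - [1,0.35,0,0,4]
    - [1,0,0,0,0]
    - [1,0,0,0,0]

```text
t: 15.1
eef_pos: [595.8, 170.8, 105.2]
tcp_rot: [0.069, 1.57, -0.224]
ft_force: [-1.1, -1.6, 4.9]
opening: 0.308
```

```bash
python3 -c "
from h import *
mz()"
```

```text
t 15.25 Mz -0.100 (sd 0.037) F [-1.2 -1.9  5.8] pos [595.8 170.8 105.2] yaw -16.8 j6 0.47 op 0.305 jt6 -0.104
```

Emit:
apply_moves:
  increments:
    - [1,0.35,0,0,4]
    - [1,0,0,0,0]
    - [1,0,0,0,0]

```text
t: 15.55
eef_pos: [595.9, 170.8, 104.8]
tcp_rot: [0.188, 1.57, -0.175]
ft_force: [-1.7, -2.6, 5.8]
opening: 0.312
```

```bash
python3 -c "
from h import *
mz(3)"
```

```text
t 15.65 Mz -0.087 (sd 0.013) F [-1.6 -2.1  5.5] pos [595.9 170.8 104.8] yaw -20.8 j6 0.54 op 0.31 jt6 -0.094
```

Emit:
apply_moves:
  increments:
    - [1,0.35,0,0,4]
    - [1,0,0,0,0]
    - [1,0,0,0,0]

```text
t: 15.95
eef_pos: [595.9, 170.7, 104.5]
tcp_rot: [0.233, 1.57, -0.2]
ft_force: [-1.5, -2.6, 5.8]
opening: 0.308
```

```bash
python3 -c "
from h import *
mz(3)"
```

```text
t 16.05 Mz -0.108 (sd 0.026) F [-1.3 -2.   5.2] pos [595.9 170.7 104.5] yaw -24.8 j6 0.61 op 0.308 jt6 -0.088
```

Emit:
apply_moves:
  increments:
    - [1,0.35,0,0,4]
    - [1,0,0,0,0]
    - [1,0,0,0,0]

```text
t: 16.35
eef_pos: [596.0, 170.7, 104.1]
tcp_rot: [0.283, 1.57, -0.219]
ft_force: [-1.4, -1.5, 5.6]
opening: 0.309
```

```bash
python3 -c "
from h import *
mz(3)"
```

```text
t 16.45 Mz -0.084 (sd 0.008) F [-1.  -1.9  5.2] pos [596.  170.7 104.1] yaw -28.8 j6 0.68 op 0.311 jt6 -0.084
```

Emit:
apply_moves:
  increments:
    - [1,0.35,0,0,4]
    - [1,0,0,0,0]
    - [1,0,0,0,0]

```text
t: 16.75
eef_pos: [596.1, 170.7, 103.9]
tcp_rot: [0.367, 1.57, -0.205]
ft_force: [-0.4, -1.7, 5.8]
opening: 0.309
```

```bash
python3 -c "
from h import *
mz(3)"
```

```text
t 16.85 Mz -0.103 (sd 0.006) F [-0.2 -2.3  5.8] pos [596.  170.7 103.9] yaw -32.8 j6 0.75 op 0.309 jt6 -0.052
```

Emit:
apply_moves:
  increments:
    - [1,0.35,0,0,4]
    - [1,0,0,0,0]
    - [1,0,0,0,0]

```text
t: 17.15
eef_pos: [596.1, 170.7, 103.7]
tcp_rot: [0.416, 1.57, -0.226]
ft_force: [-0.4, -3.2, 7.2]
opening: 0.308
```

```bash
python3 -c "
from h import *
mz(3)"
```

```text
t 17.25 Mz 0.039 (sd 0.019) F [-0.3 -3.4  7.1] pos [596.1 170.7 103.7] yaw -36.8 j6 0.81 op 0.309 jt6 0.000
```

Emit:
apply_moves:
  increments:
    - [1,0.35,0,0,4]
    - [1,0,0,0,0]
    - [1,0,0,0,0]

```text
t: 17.55
eef_pos: [596.2, 170.7, 103.4]
tcp_rot: [0.476, 1.569, -0.235]
ft_force: [-1.2, -3.4, 7.9]
opening: 0.312
```

```bash
python3 -c "
from h import *
mz(3)"
```

```text
t 17.65 Mz 0.085 (sd 0.012) F [-1.1 -3.1  8.2] pos [596.2 170.6 103.4] yaw -40.8 j6 0.88 op 0.31 jt6 0.078
```

Torque starts rising about 22° into this turn and is now about 0.17–0.19 above the resting baseline, close to 0.07 per 4° step. That makes A snug. Next is the opposite knob, C.

Emit:
apply_moves:
  increments:
    - [0.47,0,0,0,0]
    - [0.47,0,0,0,0]
    - [0.47,-15,0,0,0]
    - [0.47,-25,0,0,0]
    - [0.47,0,-33,1.9,0]
    - [0.47,0,-33,1.9,0]
    - [0.47,0,-32.9,1.9,0]
    - [0.47,0,0,0,-8]
    - [0.47,10,0,0,-8]
    - [0.47,15,0,0,-8]

```text
t: 18.65
eef_pos: [535.7, 92.2, 118.1]
tcp_rot: [0.376, 1.569, 0.087]
ft_force: [-0.1, 0.7, -0.1]
opening: 0.527
```

Emit:
apply_moves:
  increments:
    - [0.47,12.2,0,0,-8]
    - [0.47,0,0,0,0]
    - [0.47,0,0,0,0]
    - [1,0,0,0,0]
    - [1,0,0,0,0]
    - [1,0,0,0,0]
    - [1,0,0,0,0]

```text
t: 19.35
eef_pos: [535.4, 92.4, 106.0]
tcp_rot: [0.108, 1.57, -0.048]
ft_force: [-0.3, 0.6, 2.8]
opening: 0.309
```

```bash
sed -i "s/jt6 %.3f'%s\['tau'\]\[5\]/jt6',T/; s/    a=\[\]$/    a=[];T=[]/; s/s=status.state(); a.append/s=status.state(); T.append(s['tau'][5].round(3).item()); a.append/" h.py; python3 -c "
from h import *
mz(3)"
```

```text
t 19.45 Mz -0.044 (sd 0.025) F [-0.5  0.1  3.3] pos [535.3  92.4 106. ] yaw -8.9 j6 0.2 op 0.312 jt6 [-0.001, -0.013, -0.017]
```

Emit:
apply_moves:
  increments:
    - [1,0.35,0,0,4]
    - [1,0.35,0,0,4]
    - [1,0,0,0,0]
    - [1,0,0,0,0]

```text
t: 19.85
eef_pos: [535.5, 92.3, 105.2]
tcp_rot: [0.284, 1.57, -0.009]
ft_force: [-0.7, -0.3, 5.9]
opening: 0.308
```

```bash
python3 -c "
from h import *
mz(3)"
```

```text
t 19.95 Mz -0.084 (sd 0.023) F [-0.8 -0.5  5.3] pos [535.5  92.3 105.2] yaw -16.8 j6 0.34 op 0.308 jt6 [0.004, -0.088, -0.111]
```

Emit:
apply_moves:
  increments:
    - [1,0.35,0,0,4]
    - [1,0,0,0,0]
    - [1,0,0,0,0]
    - [1,0,0,0,0]

```text
t: 20.35
eef_pos: [535.5, 92.3, 104.9]
tcp_rot: [0.361, 1.57, -0.001]
ft_force: [-0.8, -0.1, 5.0]
opening: 0.309
```

```bash
python3 -c "
from h import *
mz(3)"
```

```text
t 20.45 Mz -0.068 (sd 0.029) F [-0.3 -0.1  4.9] pos [535.5  92.3 104.9] yaw -20.8 j6 0.41 op 0.31 jt6 [-0.104, -0.107, -0.107]
```

Emit:
apply_moves:
  increments:
    - [1,0.35,0,0,4]
    - [1,0,0,0,0]
    - [1,0,0,0,0]
    - [1,0,0,0,0]

```text
t: 20.85
eef_pos: [535.6, 92.3, 104.5]
tcp_rot: [0.397, 1.57, -0.035]
ft_force: [-0.7, -0.1, 5.4]
opening: 0.308
```

```bash
python3 -c "
from h import *
mz(3)"
```

```text
t 20.95 Mz -0.103 (sd 0.020) F [-0.3 -0.5  5.6] pos [535.6  92.3 104.5] yaw -24.8 j6 0.48 op 0.308 jt6 [-0.104, -0.106, -0.107]
```

Emit:
apply_moves:
  increments:
    - [1,0.35,0,0,4]
    - [1,0,0,0,0]
    - [1,0,0,0,0]
    - [1,0,0,0,0]

```text
t: 21.35
eef_pos: [535.7, 92.3, 104.2]
tcp_rot: [0.424, 1.57, -0.078]
ft_force: [0.7, -1.0, 5.6]
opening: 0.309
```

```bash
python3 -c "
from h import *
mz(3)"
```

```text
t 21.45 Mz -0.113 (sd 0.002) F [ 0.3 -0.6  5.5] pos [535.7  92.3 104.2] yaw -28.8 j6 0.55 op 0.308 jt6 [-0.107, -0.11, -0.11]
```

Emit:
apply_moves:
  increments:
    - [1,0.35,0,0,4]
    - [1,0,0,0,0]
    - [1,0,0,0,0]
    - [1,0,0,0,0]

```text
t: 21.85
eef_pos: [535.7, 92.2, 103.9]
tcp_rot: [0.448, 1.57, -0.123]
ft_force: [-0.2, -1.1, 6.1]
opening: 0.312
```

```bash
python3 -c "
from h import *
mz(3)"
```

```text
t 21.95 Mz -0.066 (sd 0.004) F [-0.1 -0.6  5.7] pos [535.7  92.2 103.9] yaw -32.8 j6 0.62 op 0.314 jt6 [-0.082, -0.084, -0.085]
```

Emit:
apply_moves:
  increments:
    - [1,0.35,0,0,4]
    - [1,0,0,0,0]
    - [1,0,0,0,0]
    - [1,0,0,0,0]

```text
t: 22.35
eef_pos: [535.8, 92.2, 103.7]
tcp_rot: [0.481, 1.569, -0.16]
ft_force: [-0.4, -1.6, 8.1]
opening: 0.309
```

```bash
python3 -c "
from h import *
mz(3)"
```

```text
t 22.45 Mz -0.027 (sd 0.013) F [-0.3 -1.4  7.6] pos [535.8  92.2 103.7] yaw -36.7 j6 0.69 op 0.312 jt6 [0.012, 0.009, 0.009]
```

Emit:
apply_moves:
  increments:
    - [1,0.35,0,0,4]
    - [1,0,0,0,0]
    - [1,0,0,0,0]
    - [1,0,0,0,0]

```text
t: 22.85
eef_pos: [535.8, 92.2, 103.5]
tcp_rot: [0.53, 1.569, -0.181]
ft_force: [-0.4, -1.9, 8.7]
opening: 0.313
```

```bash
python3 -c "
from h import *
mz(3)"
```

```text
t 22.95 Mz 0.066 (sd 0.027) F [-0.8 -1.7  8.8] pos [535.9  92.2 103.5] yaw -40.7 j6 0.76 op 0.311 jt6 [0.093, 0.091, 0.091]
```

C now matches A: 32° turned and a rise of about 0.18–0.2. On to B.

Emit:
apply_moves:
  increments:
    - [0.47,0,0,0,0]
    - [0.47,0,0,0,0]
    - [0.47,-15,0,0,0]
    - [0.47,-25,0,0,0]
    - [0.47,0,15.5,-17.5,0]
    - [0.47,0,15.5,-17.4,0]
    - [0.47,0,15.5,-17.4,0]
    - [0.47,0,0,0,-8]
    - [0.47,10,0,0,-8]
    - [0.47,15,0,0,-8]

```text
t: 23.95
eef_pos: [526.3, 162.1, 117.8]
tcp_rot: [0.407, 1.57, 0.12]
ft_force: [0.1, -0.2, -0.3]
opening: 0.533
```

Emit:
apply_moves:
  increments:
    - [0.47,12.2,0,0,-8]
    - [0.47,0,0,0,0]
    - [0.47,0,0,0,0]
    - [1,0,0,0,0]
    - [1,0,0,0,0]
    - [1,0,0,0,0]
    - [1,0,0,0,0]

```text
t: 24.65
eef_pos: [526.2, 161.8, 106.0]
tcp_rot: [0.24, 1.57, 0.085]
ft_force: [-1.1, -0.4, 3.0]
opening: 0.312
```

```bash
python3 -c "
from h import *
mz(2)"
```

```text
t 24.7 Mz -0.041 (sd 0.028) F [-0.7 -0.1  3.2] pos [526.2 161.8 106. ] yaw -8.9 j6 0.33 op 0.306 jt6 [-0.003, -0.014]
```

Emit:
apply_moves:
  increments:
    - [1,0.35,0,0,4]
    - [1,0.35,0,0,4]
    - [1,0,0,0,0]
    - [1,0,0,0,0]
    - [1,0,0,0,0]

```text
t: 25.2
eef_pos: [526.4, 161.7, 105.2]
tcp_rot: [0.362, 1.57, 0.069]
ft_force: [-0.6, 0.0, 4.7]
opening: 0.312
```

```bash
python3 -c "
from h import *
mz(3)"
```

```text
t 25.3 Mz -0.095 (sd 0.021) F [-0.6 -0.3  5.4] pos [526.4 161.7 105.2] yaw -16.8 j6 0.47 op 0.309 jt6 [-0.142, -0.12, -0.113]
```

Emit:
apply_moves:
  increments:
    - [1,0.35,0,0,4]
    - [1,0.35,0,0,4]
    - [1,0,0,0,0]
    - [1,0,0,0,0]
    - [1,0,0,0,0]

```text
t: 25.8
eef_pos: [526.5, 161.7, 104.5]
tcp_rot: [0.44, 1.57, 0.007]
ft_force: [-0.7, -1.6, 4.9]
opening: 0.31
```

```bash
python3 -c "
from h import *
mz(3)"
```

```text
t 25.9 Mz -0.118 (sd 0.017) F [-0.2 -1.4  5.4] pos [526.5 161.7 104.5] yaw -24.8 j6 0.61 op 0.309 jt6 [-0.126, -0.13, -0.13]
```

Emit:
apply_moves:
  increments:
    - [1,0.35,0,0,4]
    - [1,0,0,0,0]
    - [1,0,0,0,0]
    - [1,0,0,0,0]

```text
t: 26.3
eef_pos: [526.6, 161.7, 104.2]
tcp_rot: [0.478, 1.57, -0.024]
ft_force: [0.3, -0.7, 5.8]
opening: 0.308
```

```bash
python3 -c "
from h import *
mz(3)"
```

```text
t 26.4 Mz -0.094 (sd 0.017) F [ 0.2 -1.1  5.7] pos [526.6 161.6 104.2] yaw -28.8 j6 0.68 op 0.31 jt6 [-0.126, -0.129, -0.129]
```

Emit:
apply_moves:
  increments:
    - [1,0.35,0,0,4]
    - [1,0,0,0,0]
    - [1,0,0,0,0]
    - [1,0,0,0,0]

```text
t: 26.8
eef_pos: [526.6, 161.6, 104.0]
tcp_rot: [0.526, 1.57, -0.046]
ft_force: [0.0, -1.4, 6.8]
opening: 0.311
```

```bash
python3 -c "
from h import *
mz(3)"
```

```text
t 26.9 Mz -0.070 (sd 0.002) F [-0.1 -1.2  6.5] pos [526.6 161.6 104. ] yaw -32.8 j6 0.75 op 0.312 jt6 [-0.048, -0.05, -0.051]
```

Emit:
apply_moves:
  increments:
    - [1,0.35,0,0,4]
    - [1,0,0,0,0]
    - [1,0,0,0,0]
    - [1,0,0,0,0]

```text
t: 27.3
eef_pos: [526.7, 161.6, 103.8]
tcp_rot: [0.55, 1.569, -0.092]
ft_force: [-0.2, -2.4, 8.1]
opening: 0.307
```

```bash
python3 -c "
from h import *
mz(5)"
```

```text
t 27.5 Mz 0.035 (sd 0.036) F [ 0.1 -2.2  8.8] pos [526.7 161.6 103.8] yaw -36.8 j6 0.82 op 0.311 jt6 [0.052, 0.049, 0.049, 0.049, 0.049]
```

Emit:
apply_moves:
  increments:
    - [1,0.2,0,0,2]
    - [1,0,0,0,0]
    - [1,0,0,0,0]
    - [1,0,0,0,0]

```text
t: 27.9
eef_pos: [526.7, 161.6, 103.7]
tcp_rot: [0.525, 1.569, -0.152]
ft_force: [-0.8, -2.3, 11.4]
opening: 0.309
```

```bash
python3 -c "
from h import *
mz(4)"
```

```text
t 28.05 Mz 0.178 (sd 0.020) F [-0.3 -2.  10.6] pos [526.7 161.6 103.7] yaw -38.8 j6 0.85 op 0.31 jt6 [0.184, 0.183, 0.183, 0.183]
```

Emit:
apply_moves:
  increments:
    - [0.47,0,0,0,0]
    - [0.47,0,0,0,0]
    - [0.47,-15,0,0,0]
    - [0.47,-25,0,0,0]
    - [0.47,0,0.8,33,0]
    - [0.47,0,0.8,33,0]
    - [0.47,0,0.8,32.9,0]
    - [0.47,0,0,0,-7.5]
    - [0.47,10,0,0,-7.5]
    - [0.47,15,0,0,-7.5]

```text
t: 29.05
eef_pos: [604.9, 101.3, 117.8]
tcp_rot: [0.343, 1.57, 0.063]
ft_force: [0.9, -0.5, 0.4]
opening: 0.528
```

Emit:
apply_moves:
  increments:
    - [0.47,12.3,0,0,-7.5]
    - [0.47,0,0,0,0]
    - [0.47,0,0,0,0]
    - [1,0,0,0,0]
    - [1,0,0,0,0]
    - [1,0,0,0,0]
    - [1,0,0,0,0]

```text
t: 29.75
eef_pos: [604.8, 101.6, 106.1]
tcp_rot: [0.103, 1.57, -0.052]
ft_force: [0.1, 0.5, 2.8]
opening: 0.313
```

```bash
python3 -c "
from h import *
mz(2)"
```

```text
t 29.8 Mz -0.034 (sd 0.003) F [-0.1  0.   2.8] pos [604.8 101.6 106.1] yaw -8.9 j6 0.21 op 0.314 jt6 [-0.003, -0.013]
```

Emit:
apply_moves:
  increments:
    - [1,0.35,0,0,4]
    - [1,0.35,0,0,4]
    - [1,0,0,0,0]
    - [1,0,0,0,0]
    - [1,0,0,0,0]

```text
t: 30.3
eef_pos: [604.9, 101.5, 105.3]
tcp_rot: [0.311, 1.57, 0.018]
ft_force: [-0.1, -0.7, 6.8]
opening: 0.31
```

```bash
python3 -c "
from h import *
mz(3)"
```

```text
t 30.4 Mz -0.124 (sd 0.009) F [ 0.1 -0.6  5.9] pos [604.9 101.5 105.3] yaw -16.8 j6 0.35 op 0.314 jt6 [-0.136, -0.126, -0.1]
```

Emit:
apply_moves:
  increments:
    - [1,0.35,0,0,4]
    - [1,0,0,0,0]
    - [1,0,0,0,0]
    - [1,0,0,0,0]

```text
t: 30.8
eef_pos: [605.0, 101.5, 105.0]
tcp_rot: [0.316, 1.57, -0.048]
ft_force: [0.4, 0.5, 4.9]
opening: 0.311
```

```bash
python3 -c "
from h import *
mz(3)"
```

```text
t 30.9 Mz -0.143 (sd 0.024) F [0.1 0.3 5.5] pos [605.  101.5 104.9] yaw -20.8 j6 0.42 op 0.311 jt6 [-0.127, -0.13, -0.131]
```

Emit:
apply_moves:
  increments:
    - [1,0.35,0,0,4]
    - [1,0,0,0,0]
    - [1,0,0,0,0]
    - [1,0,0,0,0]

```text
t: 31.3
eef_pos: [605.0, 101.5, 104.6]
tcp_rot: [0.341, 1.57, -0.092]
ft_force: [0.3, 0.4, 4.6]
opening: 0.309
```

```bash
python3 -c "
from h import *
mz(3)"
```

```text
t 31.4 Mz -0.139 (sd 0.012) F [0.5 0.  4.9] pos [605.  101.5 104.6] yaw -24.8 j6 0.49 op 0.31 jt6 [-0.126, -0.129, -0.129]
```

Emit:
apply_moves:
  increments:
    - [1,0.35,0,0,4]
    - [1,0,0,0,0]
    - [1,0,0,0,0]
    - [1,0,0,0,0]

```text
t: 31.8
eef_pos: [605.1, 101.5, 104.3]
tcp_rot: [0.424, 1.57, -0.079]
ft_force: [1.0, -0.2, 5.0]
opening: 0.305
```

```bash
python3 -c "
from h import *
mz(3)"
```

```text
t 31.9 Mz -0.127 (sd 0.013) F [ 0.6 -0.5  5.1] pos [605.1 101.5 104.3] yaw -28.8 j6 0.56 op 0.309 jt6 [-0.125, -0.128, -0.129]
```

Emit:
apply_moves:
  increments:
    - [1,0.35,0,0,4]
    - [1,0,0,0,0]
    - [1,0,0,0,0]
    - [1,0,0,0,0]

```text
t: 32.3
eef_pos: [605.2, 101.4, 104.0]
tcp_rot: [0.468, 1.569, -0.104]
ft_force: [0.6, -1.9, 5.4]
opening: 0.312
```

```bash
python3 -c "
from h import *
mz(3)"
```

```text
t 32.4 Mz -0.094 (sd 0.028) F [ 0.6 -1.4  5.8] pos [605.2 101.4 104. ] yaw -32.8 j6 0.63 op 0.307 jt6 [-0.113, -0.115, -0.116]
```

Emit:
apply_moves:
  increments:
    - [1,0.35,0,0,4]
    - [1,0,0,0,0]
    - [1,0,0,0,0]
    - [1,0,0,0,0]

```text
t: 32.8
eef_pos: [605.2, 101.4, 103.8]
tcp_rot: [0.487, 1.569, -0.155]
ft_force: [0.9, -0.8, 7.0]
opening: 0.307
```

```bash
python3 -c "
from h import *
mz(3)"
```

```text
t 32.9 Mz -0.045 (sd 0.023) F [ 0.8 -0.5  6.9] pos [605.2 101.4 103.8] yaw -36.8 j6 0.7 op 0.312 jt6 [-0.012, -0.015, -0.015]
```

Emit:
apply_moves:
  increments:
    - [1,0.35,0,0,4]
    - [1,0,0,0,0]
    - [1,0,0,0,0]
    - [1,0,0,0,0]

```text
t: 33.3
eef_pos: [605.3, 101.3, 103.6]
tcp_rot: [0.545, 1.569, -0.167]
ft_force: [1.1, -0.5, 8.0]
opening: 0.305
```

```bash
python3 -c "
from h import *
mz(3)"
```

```text
t 33.4 Mz 0.087 (sd 0.014) F [ 0.6 -1.2  8.5] pos [605.3 101.3 103.6] yaw -40.8 j6 0.77 op 0.308 jt6 [0.068, 0.065, 0.065]
```

D is snug with a rise of about 0.2. Tightening the others may have changed the load on A and C, so I'll recheck A with a small 2° nudge.

Emit:
apply_moves:
  increments:
    - [0.47,0,0,0,0]
    - [0.47,0,0,0,0]
    - [0.47,-15,0,0,0]
    - [0.47,-25,0,0,0]
    - [0.47,0,15.6,-17.5,0]
    - [0.47,0,15.5,-17.4,0]
    - [0.47,0,15.5,-17.4,0]
    - [0.47,10,0,0,0]
    - [0.47,15,0,0,0]
    - [0.47,15,0,0,0]

```text
t: 34.4
eef_pos: [595.3, 170.5, 101.6]
tcp_rot: [-1.998, 1.57, -2.71]
ft_force: [0.7, 0.0, 0.5]
opening: 0.533
```

Emit:
apply_moves:
  increments:
    - [0.47,0,0,0,0]
    - [0.47,0,0,0,0]
    - [1,0,0,0,0]
    - [1,0,0,0,0]
    - [1,0,0,0,0]
    - [1,0,0,0,0]

```text
t: 35.0
eef_pos: [596.1, 170.7, 103.4]
tcp_rot: [0.511, 1.569, -0.202]
ft_force: [2.0, -2.5, 2.9]
opening: 0.311
```

```bash
python3 -c "
from h import *
mz(2)"
```

```text
t 35.05 Mz -0.041 (sd 0.042) F [ 1.8 -2.8  2.4] pos [596.1 170.7 103.4] yaw -40.9 j6 0.89 op 0.311 jt6 [-0.006, 0.001]
```

Emit:
apply_moves:
  increments:
    - [1,0.2,0,0,2]
    - [1,0,0,0,0]
    - [1,0,0,0,0]
    - [1,0,0,0,0]

```text
t: 35.45
eef_pos: [596.2, 170.7, 103.3]
tcp_rot: [0.559, 1.569, -0.188]
ft_force: [2.5, -3.3, 5.7]
opening: 0.31
```

```bash
python3 -c "
from h import *
mz(3)"
```

```text
t 35.55 Mz 0.208 (sd 0.044) F [ 1.9 -3.7  5.8] pos [596.2 170.7 103.3] yaw -42.8 j6 0.92 op 0.313 jt6 [0.222, 0.22, 0.22]
```

Emit:
apply_moves:
  increments:
    - [0.47,0,0,0,0]
    - [0.47,0,0,0,0]
    - [0.47,-15,0,0,0]
    - [0.47,-25,0,0,0]
    - [0.47,0,-32.9,3.1,0]
    - [0.47,0,-32.9,3.1,0]
    - [0.47,0,-32.8,3,0]
    - [0.47,10,0,0,0]
    - [0.47,15,0,0,0]
    - [0.47,14.8,0,0,0]

```text
t: 36.55
eef_pos: [535.5, 92.8, 102.2]
tcp_rot: [1.468, 1.57, 0.719]
ft_force: [-0.2, -0.1, -0.0]
opening: 0.53
```

Emit:
apply_moves:
  increments:
    - [0.47,0,0,0,0]
    - [0.47,0,0,0,0]
    - [1,0,0,0,0]
    - [1,0,0,0,0]
    - [1,0,0,0,0]
    - [1,0,0,0,0]

```text
t: 37.15
eef_pos: [535.8, 92.2, 103.4]
tcp_rot: [0.519, 1.569, -0.229]
ft_force: [1.7, -2.7, 1.5]
opening: 0.314
```

Emit:
apply_moves:
  increments:
    - [1,0.2,0,0,2]
    - [1,0,0,0,0]
    - [1,0,0,0,0]
    - [1,0,0,0,0]

```text
t: 37.55
eef_pos: [535.9, 92.2, 103.2]
tcp_rot: [0.575, 1.569, -0.207]
ft_force: [2.2, -4.3, 6.7]
opening: 0.308
```

```bash
python3 -c "
from h import *
mz(3)"
```

```text
t 37.65 Mz 0.214 (sd 0.034) F [ 2.2 -3.8  5.8] pos [535.9  92.2 103.2] yaw -44.8 j6 0.83 op 0.309 jt6 [0.221, 0.219, 0.219]
```

Emit:
apply_moves:
  increments:
    - [0.47,0,0,0,0]
    - [0.47,0,0,0,0]
    - [0.47,-15,0,0,0]
    - [0.47,-25,0,0,0]
    - [0.47,0,14.3,-18.5,0]
    - [0.47,0,14.2,-18.5,0]
    - [0.47,0,14.2,-18.4,0]
    - [0.47,10,0,0,0]
    - [0.47,15,0,0,0]
    - [0.47,14.6,0,0,0]

```text
t: 38.65
eef_pos: [525.8, 161.5, 102.0]
tcp_rot: [-2.129, 1.57, -2.911]
ft_force: [0.5, -0.2, -0.2]
opening: 0.528
```

Emit:
apply_moves:
  increments:
    - [0.47,0,0,0,0]
    - [0.47,0,0,0,0]
    - [1,0,0,0,0]
    - [1,0,0,0,0]
    - [1,0,0,0,0]
    - [1,0,0,0,0]

```text
t: 39.25
eef_pos: [526.6, 161.5, 103.5]
tcp_rot: [0.447, 1.569, -0.336]
ft_force: [1.4, -3.6, 1.1]
opening: 0.313
```

Emit:
apply_moves:
  increments:
    - [1,0.13,0,0,1.5]
    - [1,0,0,0,0]
    - [1,0,0,0,0]
    - [1,0,0,0,0]

```text
t: 39.65
eef_pos: [526.6, 161.4, 103.4]
tcp_rot: [0.432, 1.569, -0.378]
ft_force: [2.2, -5.2, 4.1]
opening: 0.31
```

```bash
python3 -c "
from h import *
mz(3)"
```

```text
t 39.75 Mz 0.243 (sd 0.009) F [ 1.8 -5.2  4.2] pos [526.6 161.5 103.4] yaw -46.4 j6 0.99 op 0.314 jt6 [0.249, 0.248, 0.248]
```

Emit:
apply_moves:
  increments:
    - [0.47,0,0,0,0]
    - [0.47,0,0,0,0]
    - [0.47,-15,0,0,0]
    - [0.47,-25,0,0,0]
    - [0.47,0,5.1,32.6,0]
    - [0.47,0,5.1,32.6,0]
    - [0.47,0,5.1,32.6,0]
    - [0.47,10,0,0,0]
    - [0.47,15,0,0,0]
    - [0.47,15,0,0,0]

```text
t: 40.75
eef_pos: [603.9, 101.9, 101.9]
tcp_rot: [-2.461, 1.57, 3.012]
ft_force: [0.2, 0.3, 0.2]
opening: 0.529
```

Emit:
apply_moves:
  increments:
    - [0.47,0,0,0,0]
    - [0.47,0,0,0,0]
    - [1,0,0,0,0]
    - [1,0,0,0,0]
    - [1,0,0,0,0]
    - [1,0,0,0,0]

```text
t: 41.35
eef_pos: [605.2, 101.2, 103.3]
tcp_rot: [0.449, 1.569, -0.361]
ft_force: [2.7, -3.1, -0.0]
opening: 0.31
```

Emit:
apply_moves:
  increments:
    - [1,0.13,0,0,1.5]
    - [1,0,0,0,0]
    - [1,0,0,0,0]
    - [1,0,0,0,0]

```text
t: 41.75
eef_pos: [605.2, 101.2, 103.2]
tcp_rot: [0.477, 1.569, -0.359]
ft_force: [2.7, -4.1, 3.4]
opening: 0.312
```

```bash
python3 -c "
from h import *
mz(3)"
```

```text
t 41.85 Mz 0.178 (sd 0.030) F [ 2.9 -4.8  2.8] pos [605.2 101.2 103.2] yaw -47.9 j6 0.89 op 0.308 jt6 [0.212, 0.21, 0.21]
```

All four knobs read alike, at 0.21–0.25 N m under a small cw turn. I'll let go, retreat and take a last look.

Emit:
apply_moves:
  increments:
    - [0.47,0,0,0,0]
    - [0.47,0,0,0,0]
    - [0.47,-15,0,0,0]
    - [0.47,-30,0,0,0]
    - [0.47,-40,0,0,0]
    - [0.47,-40,0,0,0]
    - [0.47,-30,0,0,0]
    - [0.47,0,0,0,0]
    - [0.47,0,0,0,0]
    - [0.47,0,0,0,0]

```text
t: 42.85
eef_pos: [604.1, 101.7, 256.4]
tcp_rot: [-2.275, 1.568, -3.111]
ft_force: [-0.1, -0.8, 0.2]
opening: 0.527
```

Run:
```python
from h import *
c=cam('scene'); rep()
cv2.imwrite('pics/g1.png',cv2.resize(c['pixels'][140:320,120:400],(784,504),interpolation=cv2.INTER_CUBIC)[:,:,::-1])
```

```text
t 42.9 pos [604.2 101.7 256.3] yaw_z -47.9 tilt [-0.003 -0.    -1.   ] F [0.5 0.7 0. ] M [-0.053 -0.061 -0.013] op 0.527 j1,j6 [0.06 0.89]
```

View pics/g1.png

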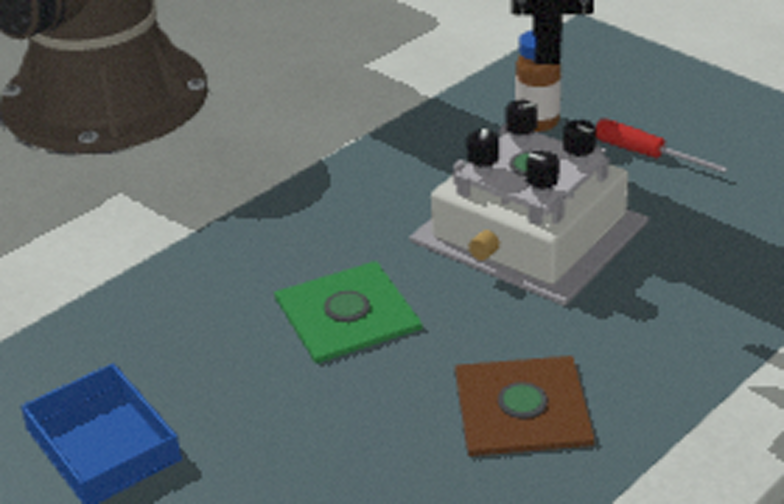

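The cover sits level and low under all four knobs, around (525,150) in the crop. The arm is clear, and the jar, driver, tray and look-alikes are where they were.

```bash
python3 -c "
from h import *
print(env.job_done())"
```

```text
the job is handed in; nothing more can be done
None
```

I turned all four knobs 40° in crosswise pairs, then tightened each until snug in the same order. After that I rechecked each with a 1.5–2° nudge, let go, raised the arm and handed in at about 43 s.

- **Snugness:** the seal contact came 20–24° into the second round, and each knob ended about 9–12° past it. I estimate 25–30 N per knob from the angle. I could not measure the pressing force directly.
- **Torque readings disagreed in sign:** at rest after a 4° turn the drag read about −0.1 N m, probably from the arm springing back. After a 1.5–2° nudge the four knobs read 0.18–0.24 N m at the wrist (0.21–0.25 at the last joint). I therefore judged snug partly by the angle past contact, not by torque alone.
- **Last picture:** the cover looks level, and the jar, driver, tray and both look-alikes appear not to have moved. The gripper was clear of everything with no force on it. I judged level by eye and did not measure the tilt angle.

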